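# Pull the dust filter cassette

## Task

Get the filter cassette out of the bench dust box: first push the inlet shutter fully home, then swing the lock lever all the way across behind the shutter's tab, and only then pinch the cassette's two side catches together, lift it straight out and keep holding it, upright and still with the catches pinched, about 10 cm above the box. Finish while holding it there: do not put it down or let go; leave the shutter closed and locked, and do not disturb the other things on the bench.

Things in the scene. Friction and masses are not known exactly. Their poses are not given: they have to be found in the camera images.
- filter_box: low grey metal dust box fixed to the bench, 210 (x) by 290 (y) mm, flat deck 56 mm above the bench; origin at the centre of its underside. Its place and yaw (within 0.35 rad) vary. In its frame: the cassette stands in an open well at (0, 85) mm, the inlet hole is at (40, -75) mm with the shutter running along x between guides 6 mm tall, the lever's pivot is at (-2, -122) mm
- shutter (a joint): travel of the flat steel shutter plate (64 by 62 mm) on the deck, in m: 0 = fully home over the inlet hole, 0.05 = fully open; it closes by sliding along the box's +x. About 3 N of friction; stays where it is left
- shutter_tab (a point): centre of the top edge of the shutter's upright steel tab: 8 mm thick along the box's x, 26 mm wide along y, standing 30 mm above the deck, at the plate's edge on the box's -x side. In the box frame it is at (12 mm minus the joint value, -75 mm); push it along +x
- lever (a joint): lock lever angle, rad: 0 = open, arm pointing to the box's -x from the pivot; 1.571 = locked, at its stop, arm pointing to the box's +y, across behind the shutter's tab. Clockwise from above is towards locked. Friction 0.12 N m (1.4 N at the pin); stays where left. The arm strikes the tab if the shutter is not home
- lever_pin (a point): top centre of the upright round steel pin at the lever's end: 14 mm diameter, 88 mm from the pivot axis, reaching from 8 to 38 mm above the deck; the arm below it is 12 mm wide and lies 8 to 15 mm above the deck
- lever_pivot (a point): lever pivot axis at deck height, fixed to the box, axis vertical
- cassette: grey plastic filter cassette, about 0.35 kg, 80 (x) by 63 (y) by 96 mm tall; origin at the centre of its underside, axes as the box's. Its underside stands 6 mm above the bench and must rise 50 mm to clear the deck; a core 80 by 36 mm with the catches beside it shows 46 mm above the deck. Hooks on the catches, under the well's lips, stop it lifting; it has 2.5 mm of play
- catch_l (a joint): inward travel in m of the spring catch on the cassette's +y side: 0 = out (hooked), 0.007 = fully pinched; hook free from about 0.005. 1.8 N to start, 5 N fully in. The two catches are upright plates 30 mm wide (x), outer faces 64 mm apart when out, 50 mm when pinched; they reach 40 mm above the deck (90 mm above the cassette's underside)
- catch_r (a joint): the same for the catch on the cassette's -y side
- catch_l_face (a point): middle of the outer face (when out) of the +y catch, 75 mm above the cassette's underside; fixed to the cassette, it does not move with the catch
- catch_r_face (a point): the same on the -y side
- flat_chisel: flat steel chisel lying on the bench in front of the box, 200 by 26 by 14 mm; origin at the middle of its underside, long axis x; a bystander, leave it alone
- point_chisel: narrow steel chisel, 210 by 14 by 14 mm, lying; origin at the middle of its underside, long axis x; a bystander, leave it alone
- marble_offcut: white stepped marble offcut, 100 by 60 by 56 mm, on the box's -y side; origin at the centre of its underside; a bystander, leave it alone
- granite_block: dark stone block, 130 by 100 by 65 mm; origin at the centre of its underside; a bystander, leave it alone
- mallet: round steel mallet standing on its head, 68 mm diameter, wooden handle up to 210 mm; origin at the centre of its underside; a bystander, leave it alone
- water_bottle: white plastic bottle, 60 mm diameter, 150 mm tall; origin at the centre of its underside; a bystander, leave it alone
- dust_brush: hand brush lying on the box's +y side, along x; origin under its middle; a bystander, leave it alone
- rubbing_stone: grey rubbing stone, 28 by 60 by 18 mm, lying on the box's deck between the cassette and the deck's -x edge; origin at the centre of its underside; a bystander, leave it alone
There are look-alikes about, which are no part of the job. Leave any red or yellow look-alike of the cassette alone.

How it is judged:
By the outcome, as a careful person would: the job done as asked, in the order asked, and still so for the second after the job is handed in, while the arm keeps its last pose, push and grip.
It also fails if it takes over 64 s, if anything falls off the work surface, if the arm or the gripper's body presses on something with over 40 N, if the wrist force passes 120 N, or if a joint passes its speed limit or range.

## Robot

A 6-joint arm with a two-finger parallel gripper is mounted at the origin on the work surface. World frame = base frame: x ahead of the robot, y to its left, z up, the work surface at z = 0. Lengths are in m, angles in rad, forces in N, time in s.
With the tool pointing down it reaches from about 0.325 to 0.85 m from the base axis. Payload 15.5 kg.
Tool frame: the origin (TCP) lies at the very end of the fingers, on their centre line; the grasp point (between the pads) lies 19 mm behind it; z points along the fingers, y is the line along which they close (so a half turn about z gives the same grasp; the last joint's range is limited). The gripper opens to 91 mm and grips with 3 to 60 N. Pads are 32 mm wide; open, the fingers measure 118 mm over their backs; the gripper's body (76 mm by 178 mm) begins 60 mm behind the grasp point.
Start: joints at [1.071, 0.494, 1.345, -0, 1.302, -0.096], TCP at [0.246, 0.574, 0.214] pointing down, gripper open.
Joint ranges: [-2.91, 2.91], [-0.82, 2.16], [0.22, 2.67], [-1.22, 4.37], [0.12, 2.79], [-3.08, 3.08]. Speed limits (rad/s): [1.89, 1.89, 2.57, 3.01, 3.01, 3.01].

## Interface

Orientations are given as [roll, pitch, yaw] about the fixed x, y, z axes, in that order (R = Rz(yaw) Ry(pitch) Rx(roll)).
In Python, from cell import robot, cams gives the robot as it stands.
- The arm moves only by the tool arm_command, never from a script. Its argument "series" is a list of rows, each an object with "dr": the turn, a rotation vector about the tool's x, y, z in degrees, a list of three; "translation": the shift along the tool's x, y, z in cm, a list of three; "hand": the finger opening in cm, from 0 to 9.12. In form: [{"dr": [rx, ry, rz], "translation": [dx, dy, dz], "hand": hand}, ...]. A call has 1 to 5 rows; each row shifts and turns the commanded pose from where the row before left it, along the tool's axes as they then stand; what a row does not reach is not made up. A row lasts 1/10 s, in which the tool goes at most 50 mm and 8.59 degrees, less where a joint would pass 70% of its speed; a pose out of reach is approached as far as the arm can. A call with a gripper value outside its range is refused whole. The fingers move at their own pace and stop on an object; "newtons" is the grip in N (left out, the last holds). Time passes only in rows, so rows that do not move let the fingers close. It gives the time, the measured TCP pose, the force, the opening and the grip force at its end, in the units of the state.
- robot.read_state(): the state, without advancing time (a new reading comes with each control period).
- cams.camera(name): name is "scene" or "top" or "wrist"; returns a dict with "pixels" (420x560x3 uint8, red, green, blue), "mtx" (3x3 intrinsics, pixels), "R" (3x3) and "t" (3): a world point X has camera coordinates R X + t. Camera axes: x right, y down, z forward; pixel columns grow to the right and rows downward; lengths in m; the calibration is good to about 2 mm. A picture is of the moment at which its call begins. There is no depth.
- robot.sign_off(): hands the job in; it is judged then, once.
The state is a dict: "time_s": time; "q": joint angles; "dq": joint speeds; "effort": joint torques, N m; "position": TCP position; "ee_rot": TCP orientation; "force": force on the tool from outside, world axes, zero at the start; "wrist_torque": the same for the moment, N m; "opening": finger opening in m; "gripper_force": force on a finger pad.
Only numpy, scipy, OpenCV 4.12 (cv2) and the standard library are available. Lean on these libraries where they do the work, as an engineer would, in place of code of your own. Each camera call takes 0.05 s, during which the arm holds its last target. There are 200 camera calls.

## Working session

There is one attempt and no reset: what is moved stays moved. The work goes in short steps, Python scripts to look and compute and a tool call to move; the robot and the scene stay as the last step left them, time stands still between calls to the robot, and variables do not carry over. Pictures are saved under pics/ and viewed, at most 10 in all, crops included, and the job is handed in when it is done.

Besides the shell and the picture viewer there is one more tool, called after ">>>" as name(argument=value, ...) on one line, values as JSON. arm_command: Moves the arm, as the interface text tells. Its arguments: {"type":"object","properties":{"series":{"type":"array"},"newtons":{"type":"number"}},"required":["series"]}

```bash
mkdir -p pics; ls; python3 - <<'E'
from cell import robot,cams
import cv2,numpy as np
s=robot.read_state();print({k:np.round(v,4).tolist() for k,v in s.items()})
for n in("top","scene"):
    c=cams.camera(n);cv2.imwrite(f"pics/{n}0.png",c["pixels"][:,:,::-1]);print(n,np.round(c["mtx"],1).tolist(),np.round(c["R"],3).tolist(),np.round(c["t"],3).tolist())
E
```

```text
pics
{'time_s': 0.0, 'q': [1.0705, 0.4942, 1.3461, 0.0, 1.3025, -0.0955], 'dq': [-0.0008, -0.0006, 0.0003, -0.0003, 0.0022, 0.0007], 'effort': [0.0048, -87.8839, -38.1868, 0.0709, 0.053, -0.0001], 'position': [0.2459, 0.5742, 0.2133], 'ee_rot': [-3.1404, -0.0001, 2.7368], 'force': [0.1944, 0.7385, -0.7841], 'wrist_torque': [-0.0242, 0.0162, -0.0373], 'gripper_force': 0.0, 'opening': 0.0911}
top [[390.0, 0.0, 285.6], [0.0, 390.0, 207.9], [0.0, 0.0, 1.0]] [[-0.017, -1.0, -0.002], [-0.978, 0.017, -0.21], [0.21, -0.001, -0.978]] [0.022, 0.603, 0.988]
scene [[448.2, 0.0, 282.0], [0.0, 448.2, 203.3], [0.0, 0.0, 1.0]] [[-0.104, 0.995, -0.003], [0.757, 0.077, -0.649], [-0.646, -0.069, -0.76]] [0.08, -0.4, 1.801]
```

View pics/top0.png

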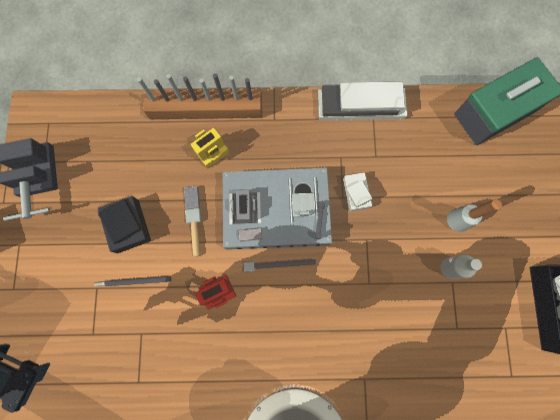

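View pics/scene0.png

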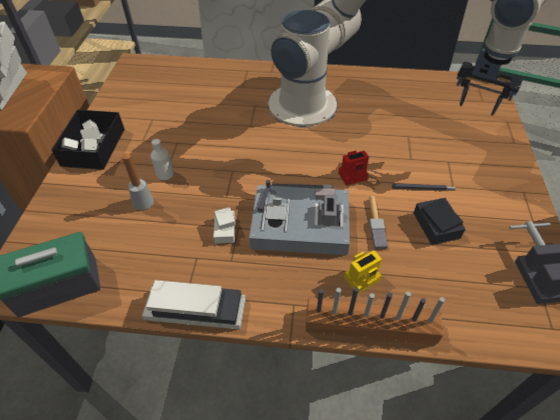

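The top view shows the grey box at about (222-330, 168-248). The grey cassette is at (243,205), the shutter and inlet hole at (303,195), and the lever at about (322,225). There are three candidates for the cassette: grey (243,205) in the box, yellow (208,147) and red (215,292). The grey one standing in the box's well fits the description. I'll confirm it in an enlarged crop and measure the box.

```bash
cat > h.py <<'E'
import cv2,numpy as np
from cell import robot,cams
def ray(c,uv):
    uv=np.atleast_2d(np.float64(uv));d=np.c_[uv,np.ones(len(uv))]@np.linalg.inv(c["mtx"]).T@c["R"]
    return -c["R"].T@c["t"],d/np.linalg.norm(d,axis=1)[:,None]
def plane(c,uv,z):
    o,d=ray(c,uv);return o+d*((z-o[2])/d[:,2])[:,None]
def tri(c1,a,c2,b):
    P=[c["mtx"]@np.c_[c["R"],c["t"]] for c in(c1,c2)]
    X=cv2.triangulatePoints(P[0],P[1],np.float64(np.atleast_2d(a)).T,np.float64(np.atleast_2d(b)).T);return(X[:3]/X[3]).T
def proj(c,X):
    x=np.atleast_2d(X)@c["R"].T+c["t"];x=x@c["mtx"].T;return x[:,:2]/x[:,2:]
def box2w(b,p):  # b=(x,y,yaw), p in mm box frame (z above bench)
    p=np.atleast_2d(np.float64(p))/1000;c,s=np.cos(b[2]),np.sin(b[2])
    return np.c_[b[0]+c*p[:,0]-s*p[:,1],b[1]+s*p[:,0]+c*p[:,1],p[:,2]]
E
python3 - <<'E'
from h import *
C={}
out=[]
for n,(x0,y0,x1,y1) in dict(top=(205,155,345,260),scene=(240,175,360,265)).items():
    c=C[n]=cams.camera(n);p=c["pixels"].astype(int)
    m=((p[:,:,0]-p[:,:,2]<12)&(p.sum(2)>200)).astype(np.uint8);mm=np.zeros_like(m);mm[y0:y1,x0:x1]=m[y0:y1,x0:x1]
    mm=cv2.morphologyEx(mm,cv2.MORPH_OPEN,np.ones((3,3)))
    k=max(cv2.findContours(mm,0,2)[0],key=cv2.contourArea);h=cv2.convexHull(k)
    print(n,cv2.contourArea(h),cv2.approxPolyDP(h,3,True)[:,0].tolist())
    if n=="top":
        X=plane(c,h[:,0],.056);r=cv2.minAreaRect((X[:,:2]*1000).astype(np.float32));print("rect",r)
    im=cv2.resize(c["pixels"][y0:y1,x0:x1,::-1],None,fx=5,fy=5,interpolation=cv2.INTER_CUBIC);cv2.imwrite(f"pics/{n}crop.png",im)
np.save("cams.npy",C,allow_pickle=True)
E
```

```text
top 8105.5 [[326, 169], [329, 244], [223, 246], [224, 172]]
rect ((607.7778930664062, 38.41100311279297), (214.4775390625, 288.257080078125), 1.3247369527816772)
scene 6024.5 [[258, 186], [347, 191], [347, 252], [253, 247], [250, 232]]
```

View pics/topcrop.png

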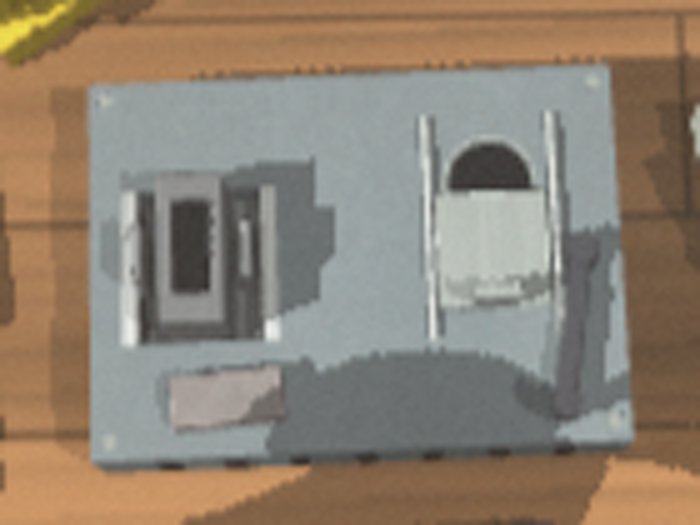

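View pics/scenecrop.png

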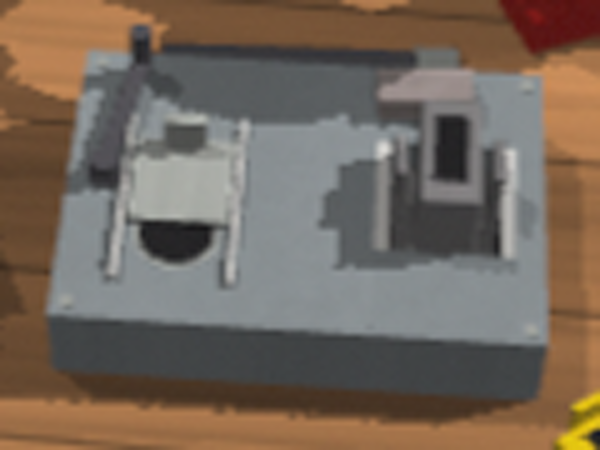

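The crops confirm it. The grey cassette stands in the box's well at crop (200,250) with side catches at (130,265) and (268,260). The shutter is half open (tab at (497,290) in the top crop), and the lever pin is at (570,410), pointing to -x. The box yaw is about 0.02. I'm moving over the box for the wrist view.

>>> arm_command(series=[{"dr": [0, 0, 0], "translation": [-3.28, -2.29, -0.6], "hand": 9.1}, {"dr": [0, 0, 0], "translation": [-3.28, -2.29, -0.6], "hand": 9.1}, {"dr": [0, 0, 0], "translation": [-3.28, -2.29, -0.6], "hand": 9.1}, {"dr": [0, 0, 0], "translation": [-3.28, -2.29, -0.6], "hand": 9.1}, {"dr": [0, 0, 0], "translation": [-3.28, -2.29, -0.6], "hand": 9.1}])

```text
time_s: 0.7
position: [0.3523, 0.4032, 0.2441]
ee_rot: [-3.142, -0.0, 2.737]
force: [0.2, 0.8, 0.2]
opening: 0.091
gripper_force: 0.0
```

>>> arm_command(series=[{"dr": [0, 0, 0], "translation": [-3.28, -2.29, -0.6], "hand": 9.1}, {"dr": [0, 0, 0], "translation": [-3.28, -2.29, -0.6], "hand": 9.1}, {"dr": [0, 0, 0], "translation": [-3.28, -2.29, -0.6], "hand": 9.1}, {"dr": [0, 0, 0], "translation": [-3.28, -2.29, -0.6], "hand": 9.1}, {"dr": [0, 0, 0], "translation": [-3.28, -2.29, -0.6], "hand": 9.1}])

```text
time_s: 1.2
position: [0.458, 0.2333, 0.2742]
ee_rot: [3.142, -0.0, 2.737]
force: [1.0, 0.8, -1.0]
opening: 0.0911
gripper_force: 0.0
```

>>> arm_command(series=[{"dr": [0, 0, 0], "translation": [-3.28, -2.29, -0.6], "hand": 9.1}, {"dr": [0, 0, 0], "translation": [-3.28, -2.29, -0.6], "hand": 9.1}, {"dr": [0, 0, -8.2], "translation": [0, 0, 0], "hand": 9.1}, {"dr": [0, 0, -8.2], "translation": [0, 0, 0], "hand": 9.1}, {"dr": [0, 0, -8.2], "translation": [0, 0, 0], "hand": 9.1}])

```text
time_s: 1.7
position: [0.4998, 0.1664, 0.2858]
ee_rot: [-3.142, -0.0, -3.112]
force: [-0.2, -0.1, -0.1]
opening: 0.0908
gripper_force: 0.0
```

```bash
python3 - <<'E'
from h import *
c=cams.camera("wrist");cv2.imwrite("pics/w1.png",c["pixels"][:,:,::-1]);np.save("w1.npy",c,allow_pickle=True)
print(c["mtx"].round(1).tolist(),c["R"].round(3).tolist(),(-c["R"].T@c["t"]).round(3))
# rough: box corners top/scene triangulated: -x+y? order (+x+y),(+x-y),(-x-y),(-x+y)
C=np.load("cams.npy",allow_pickle=True).item()
a=np.array([(90,88),(607,66),(634,440),(95,460)])/5+(205,155)
b=np.array([(548,345),(50,318),(85,53),(545,75)])/5+(240,175)
X=tri(C["top"],a,C["scene"],b);print("corners",X.round(3).tolist());print("mean",X.mean(0).round(3))
f=X-X.mean(0);print("yaw",np.arctan2(f[0,1]-f[3,1]+f[1,1]-f[2,1],f[0,0]-f[3,0]+f[1,0]-f[2,0]),np.arctan2(-(f[0,0]-f[1,0]),f[0,1]-f[1,1]))
E
```

```text
[[322.0, 0.0, 279.5], [0.0, 322.0, 213.5], [0.0, 0.0, 1.0]] [[-0.029, 1.0, 0.001], [0.957, 0.028, 0.29], [0.29, 0.009, -0.957]] [0.419 0.164 0.457]
corners [[0.71, 0.187, 0.052], [0.718, -0.101, 0.05], [0.508, -0.109, 0.051], [0.502, 0.182, 0.055]]
mean [0.609 0.04  0.052]
yaw 0.030254659114381015 0.028697382942062633
```

View pics/w1.png

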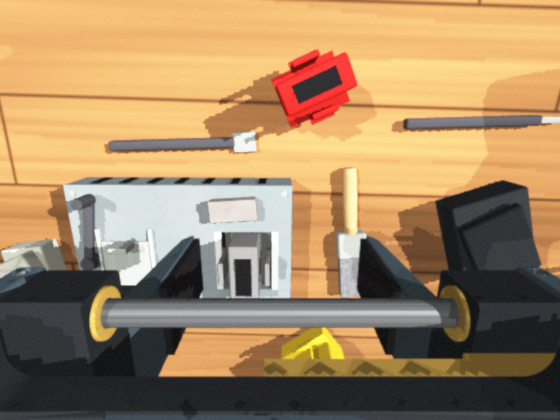

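The wrist picture shows the box at (65-293, 178-300), the lever at (88,225), the stone at (233,210) and the cassette at (245,262), which the gripper partly hides. I'm shifting so the box is in clear view.

>>> arm_command(series=[{"dr": [0, 0, 0], "translation": [-3.2, -2.6, -0.6], "hand": 5}, {"dr": [0, 0, 0], "translation": [-3.2, -2.6, -0.6], "hand": 0}, {"dr": [0, 0, 0], "translation": [-3.2, -2.6, -0.6], "hand": 0}, {"dr": [0, 0, 0], "translation": [-3.2, -2.6, -0.6], "hand": 0}, {"dr": [0, 0, 0], "translation": [-3.2, -2.6, -0.6], "hand": 0}])

```text
time_s: 2.25
position: [0.6639, 0.0397, 0.316]
ee_rot: [3.142, -0.0, -3.12]
force: [0.7, 0.2, 0.6]
opening: 0.0537
gripper_force: 0.0
```

```bash
python3 - <<'E'
from h import *
c=cams.camera("wrist");cv2.imwrite("pics/w2.png",cv2.resize(c["pixels"][:,:,::-1],(800,600),interpolation=cv2.INTER_CUBIC));np.save("w2.npy",c,allow_pickle=True)
print(robot.read_state()["position"].__repr__())
E
```

```text
array([0.66802913, 0.03571173, 0.3161439 ])
```

View pics/w2.png

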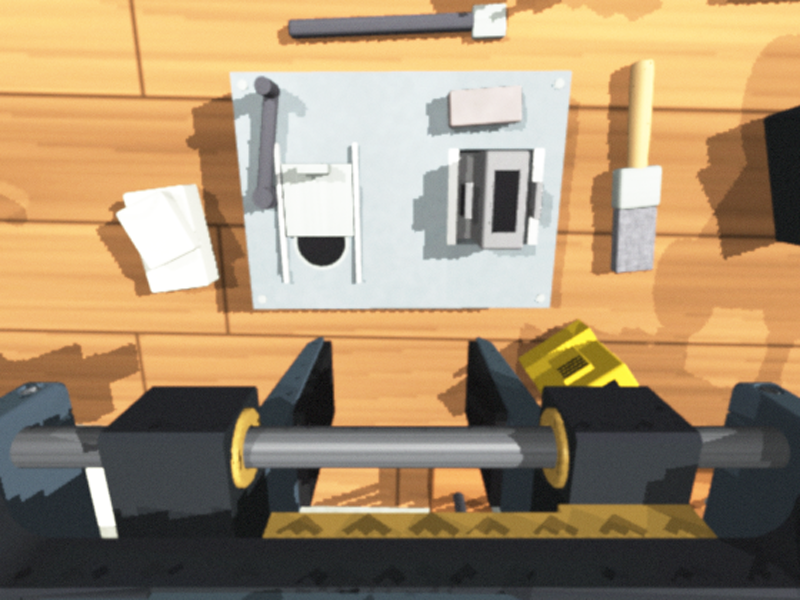

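The wrist view (800x600) shows these points clearly:
- **Deck corners:** (231,72), (573,71), (550,307) and (253,309).
- **Lever:** pin top (264,87) and pivot (264,198).
- **Shutter tab:** (314,170), about half open.
- **Cassette:** core (500,200), with catches at x of about 453 and 537.

```bash
python3 - <<'E'
from h import *
W=np.load("w2.npy",allow_pickle=True).item();V=np.load("w1.npy",allow_pickle=True).item();C=np.load("cams.npy",allow_pickle=True).item()
s=.7
cor=np.array([(231,72),(573,71),(550,307),(253,309)])*s
X=plane(W,cor,.056)
M=np.array([(-105,-145),(-105,145),(105,145),(105,-145)])/1000.
A,_=cv2.estimateAffinePartial2D(M,X[:,:2]);yaw=np.arctan2(A[1,0],A[0,0]);b=(A[0,2],A[1,2],yaw)
print("box",np.round(b,4),"scale",np.hypot(*A[:,0]).round(4),X.round(4).tolist())
np.save("box.npy",b)
def inbox(P): 
    c,s_=np.cos(yaw),np.sin(yaw);d=P[:,:2]-b[:2];return (np.c_[d@[c,s_],d@[-s_,c],P[:,2]]*1000).round(1)
pts=np.array([(264,86),(264,200),(314,168)])*s
print("pin,pivot,tab box mm",[inbox(plane(W,p,z))[0].tolist() for p,z in zip(pts,(.094,.071,.086))])
print("cassette core top corners",inbox(plane(W,np.array([(485,151),(529,152),(522,249),(484,249)])*s,.102)).tolist())
print("stone",inbox(plane(W,np.array([(486,105)])*s,.074)).tolist())
# heights from two views
sc=lambda x,y:np.array((x/5+240,y/5+175))
tp=lambda x,y:np.array((x/5+205,y/5+155))
for n,a,q in(("pin",pts[0],sc(140,30)),("tab",pts[2],sc(187,124)),("core +x+y top",np.array((522,249))*s,sc(473,199)),("core +x-y top",np.array((484,249))*s,sc(428,197))):
    P=tri(W,a,C["scene"],q);print(n,inbox(P),"w",P.round(4))
E
```

```text
Traceback (most recent call last):
cv2.error: OpenCV(4.12.0) /io/opencv/modules/calib3d/src/ptsetreg.cpp:1108: error: (-215:Assertion failed) count >= 0 && to.checkVector(2) == count in function 'estimateAffinePartial2D'
```

```bash
cat > m.py <<'E'
from h import *
W=np.load("w2.npy",allow_pickle=True).item();C=np.load("cams.npy",allow_pickle=True).item()
s=.7
cor=np.array([(231,72),(573,71),(550,307),(253,309)])*s
X=plane(W,cor,.056)
M=np.array([(-105,-145),(-105,145),(105,145),(105,-145)])/1000.
A,_=cv2.estimateAffinePartial2D(M,X[:,:2].copy());yaw=np.arctan2(A[1,0],A[0,0]);b=(A[0,2],A[1,2],yaw)
print("box",np.round(b,4),"scale",np.hypot(*A[:,0]).round(4),X.round(4).tolist())
np.save("box.npy",b)
def inbox(P): 
    c,s_=np.cos(yaw),np.sin(yaw);d=P[:,:2]-b[:2];return np.c_[d@[c,s_],d@[-s_,c],P[:,2]].round(4)*1000
pts=np.array([(264,86),(264,200),(314,168)])*s
print("pin,pivot,tab box mm",[inbox(plane(W,p,z))[0].tolist() for p,z in zip(pts,(.094,.071,.086))])
print("cassette core top corners",inbox(plane(W,np.array([(485,151),(529,152),(522,249),(484,249)])*s,.102)).tolist())
print("stone",inbox(plane(W,np.array([(486,105)])*s,.074)).tolist())
sc=lambda x,y:np.array((x/5+240,y/5+175))
for n,a,q in(("pin",pts[0],sc(140,30)),("tab",pts[2],sc(187,124)),("core +x+y top",np.array((522,249))*s,sc(473,199)),("core +x-y top",np.array((484,249))*s,sc(428,197))):
    P=tri(W,a,C["scene"],q);print(n,inbox(P),"w",P.round(4))
for p in((-70,-75,64),(-90,-122,70),(0,85,62)):print(p,box2w(b,p).round(4))
E
python3 m.py
```

```text
box [0.6115 0.0411 0.0241] scale 1.0025 [[0.5099, -0.1062, 0.056], [0.5029, 0.1841, 0.056], [0.7125, 0.1889, 0.056], [0.7206, -0.1025, 0.056]]
pin,pivot,tab box mm [[-88.4, -107.6, 94.0], [0.1, -121.80000000000001, 71.0], [-27.0, -73.5, 86.0]]
cassette core top corners [[-39.6, 66.0, 102.0], [-38.699999999999996, 101.0, 102.0], [39.0, 101.2, 102.0], [38.9, 69.1, 102.0]]
stone [[-76.6, 69.9, 74.0]]
pin [[ -88.3 -107.8   94.9]] w [[ 0.5258 -0.0688  0.0949]]
tab [[-26.9 -73.9  79.6]] w [[ 0.5864 -0.0334  0.0796]]
core +x+y top [[ 38.7  98.9 104.5]] w [[0.6478 0.1409 0.1045]]
core +x-y top [[ 38.6  71.1 102.9]] w [[0.6483 0.1131 0.1029]]
(-70, -75, 64) [[ 0.5433 -0.0356  0.064 ]]
(-90, -122, 70) [[ 0.5244 -0.083   0.07  ]]
(0, 85, 62) [[0.6094 0.1261 0.062 ]]
```

The heights agree across the two views: pin 95, tab about 80, core 103-104 mm. The box is at (0.6115, 0.0411) with yaw 0.024. The shutter is open by about 0.038 and the lever sits at about 0.16 rad. Next I go behind the tab with the fingers closed.

>>> arm_command(series=[{"dr": [0, 0, 0], "translation": [3.18, -1.63, 2], "hand": 0}, {"dr": [0, 0, 0], "translation": [3.18, -1.63, 2], "hand": 0}, {"dr": [0, 0, 0], "translation": [3.18, -1.63, 2], "hand": 0}, {"dr": [0, 0, 0], "translation": [3.16, -1.61, 2], "hand": 0}, {"dr": [0, 0, 0], "translation": [0, 0, 3], "hand": 0}])

```text
time_s: 2.8
position: [0.5346, -0.0285, 0.2063]
ee_rot: [-3.141, 0.0, -3.122]
force: [1.4, -0.2, -0.7]
opening: 0.0098
gripper_force: 0.0
```

>>> arm_command(series=[{"dr": [0, 0, 0], "translation": [0, 0, 3.5], "hand": 0}, {"dr": [0, 0, 0], "translation": [0, 0, 3.5], "hand": 0}, {"dr": [0, 0, 0], "translation": [0, 0, 3], "hand": 0}, {"dr": [0, 0, 0], "translation": [0, 0, 0], "hand": 0}])

```text
time_s: 3.2
position: [0.5352, -0.0268, 0.1029]
ee_rot: [3.141, -0.006, -3.12]
force: [0.0, -0.1, 0.3]
opening: 0.0001
gripper_force: 0.0
```

>>> arm_command(series=[{"dr": [0, 0, 0], "translation": [0, -0.7, 2], "hand": 0}, {"dr": [0, 0, 0], "translation": [0, 0, 1.7], "hand": 0}, {"dr": [0, 0, 0], "translation": [-1.5, 0, 0], "hand": 0}, {"dr": [0, 0, 0], "translation": [-1.5, 0, 0], "hand": 0}, {"dr": [0, 0, 0], "translation": [-1.0, 0, 0], "hand": 0}])

```text
time_s: 3.7
position: [0.5785, -0.0333, 0.0702]
ee_rot: [-3.141, 0.0, -3.118]
force: [-3.6, -0.9, -0.1]
opening: 0.0006
gripper_force: 1.7
```

>>> arm_command(series=[{"dr": [0, 0, 0], "translation": [-1.0, 0, 0], "hand": 0}, {"dr": [0, 0, 0], "translation": [-1, 0, 0], "hand": 0}, {"dr": [0, 0, 0], "translation": [-0.6, 0, 0], "hand": 0}, {"dr": [0, 0, 0], "translation": [0, 0, 0], "hand": 0}])

```text
time_s: 4.1
position: [0.6018, -0.0325, 0.0689]
ee_rot: [3.141, -0.004, -3.117]
force: [-13.7, -0.2, 11.1]
opening: 0.0006
gripper_force: 6.9
```

>>> arm_command(series=[{"dr": [0, 0, 0], "translation": [0, 0, -0.3], "hand": 0}, {"dr": [0, 0, 0], "translation": [-0.2, 0, 0], "hand": 0}, {"dr": [0, 0, 0], "translation": [0, 0, 0], "hand": 0}])

```text
time_s: 4.4
position: [0.602, -0.0323, 0.0713]
ee_rot: [3.141, -0.008, -3.117]
force: [-20.5, -0.9, 9.0]
opening: -0.0001
gripper_force: 10.2
```

>>> arm_command(series=[{"dr": [0, 0, 0], "translation": [-0.2, 0, 0], "hand": 0}, {"dr": [0, 0, 0], "translation": [0, 0, 0], "hand": 0}])

```text
time_s: 4.6
position: [0.6021, -0.0323, 0.0713]
ee_rot: [3.141, -0.011, -3.117]
force: [-30.7, -2.7, 17.8]
opening: -0.0
gripper_force: 15.7
```

>>> arm_command(series=[{"dr": [0, 0, 0], "translation": [1.2, 0, 0], "hand": 0}, {"dr": [0, 0, 0], "translation": [0.5, 0, -4], "hand": 0}, {"dr": [0, 0, 0], "translation": [0, 0, -4.5], "hand": 0}, {"dr": [0, 0, 0], "translation": [-4, 0, -4.5], "hand": 0}, {"dr": [0, 0, 0], "translation": [-4.5, 0, -3], "hand": 0}])

```text
time_s: 5.1
position: [0.6664, -0.0311, 0.2261]
ee_rot: [-3.141, 0.003, -3.118]
force: [1.7, -0.4, 0.5]
opening: 0.0006
gripper_force: 0.0
```

>>> arm_command(series=[{"dr": [0, 0, 0], "translation": [-2, 0, 0], "hand": 0}, {"dr": [0, 0, 0], "translation": [0, 0, 0], "hand": 2.6}, {"dr": [0, 0, 0], "translation": [0, 0, 0], "hand": 2.6}])

```text
time_s: 5.4
position: [0.6853, -0.0305, 0.2216]
ee_rot: [3.141, -0.001, -3.117]
force: [-0.5, -0.6, -0.4]
opening: 0.0138
gripper_force: 0.0
```

```bash
python3 - <<'E'
from h import *
c=cams.camera("wrist");cv2.imwrite("pics/w3.png",cv2.resize(c["pixels"][:300,100:500,::-1],(800,600),interpolation=cv2.INTER_CUBIC));np.save("w3.npy",c,allow_pickle=True)
s=robot.read_state();print(s["position"],s["ee_rot"])
E
```

```text
[ 0.68474315 -0.03050025  0.22155429] [ 3.14141153e+00 -1.10314030e-03 -3.11710507e+00]
```

View pics/w3.png

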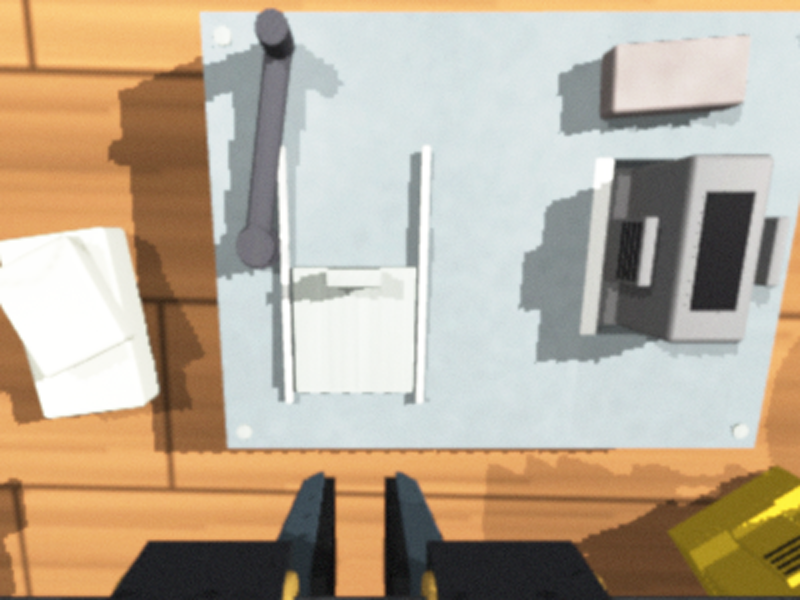

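The hole is fully covered. The plate's edge is at (355,393), its tab edge at (355,268), the lever pin top at (272,22) and the pivot at (255,245).

```bash
sed -i '/^pts=/,$d' m.py; sed -n 12,13p m.py; cat > m2.py <<'E'
from m import *
W=np.load("w3.npy",allow_pickle=True).item()
px=lambda x,y:np.array((100+x/2,y/2))
f=lambda p,z:inbox(plane(W,px(*p),z))[0]
print("corners",[f(p,.056).tolist() for p in((201,12),(228,447),(754,447))])
print("plate +x edge",f((355,393),.058)," -x edge",f((300,268),.058),f((410,268),.058),"tab top back",f((355,270),.086))
print("pivot",f((255,244),.071),"pin top",f((272,22),.094),"pin base",f((277,47),.071))
print("catch -y outer top",f((597,160),.096),f((580,335),.096),"core",f((695,155),.102),f((773,155),.102),f((742,342),.102),f((667,337),.102),"catch+y",f((790,220),.096))
E
python3 m2.py
```

```text
box [0.6115 0.0411 0.0241] scale 1.0025 [[0.5099, -0.1062, 0.056], [0.5029, 0.1841, 0.056], [0.7125, 0.1889, 0.056], [0.7206, -0.1025, 0.056]]
corners [[-105.2, -145.5, 56.0], [104.6, -145.4, 56.0], [104.6, 144.9, 56.0]]
plate +x edge [ 73.5 -75.3  58. ]  -x edge [   8.5 -103.    58. ] [  8.5 -47.4  58. ] tab top back [  7.9 -75.1  86. ]
pivot [  -3.4 -123.2   71. ] pin top [ -90.8 -108.7   94. ] pin base [ -87.4 -109.6   71. ]
catch -y outer top [-38.5  28.6  96. ] [36.5 28.8 96. ] core [-39.9  67.4 102. ] [-39.9 100.1 102. ] [ 38.8 100.7 102. ] [ 36.5  66.3 102. ] catch+y [-14.1 116.1  96. ]
```

The shutter is home: the plate spans 8.5 to 73 mm and the tab's back face is at 7.9. Before the lever, I'm checking the light strips beside the cassette and the catches' height and place from the two wrist views.

```bash
cat > m3.py <<'E'
from m2 import *
W2=np.load("w2.npy",allow_pickle=True).item()
for n,a,b_ in(("strip -x outer corner",(448,150),(597,160)),("strip +x outer",(447,244),(580,335)),("catch_r top +x in",(472,219),(655,285)),("catch_r top -x in",(475,183),(658,217)),("core -x-y",(485,151),(695,155)),("core +x+y",(522,249),(742,342)),("stone",(486,90),(680,44))):
    P=tri(W2,np.array(a)*.7,W,px(*b_));print(n,inbox(P)[0])
b=np.load("box.npy")
print(box2w(b,[(-2,-122,70),(-88,-108.5,70),(0,85,64)]).round(4))
E
python3 m3.py | tail -10
```

```text
strip -x outer corner [-41.8  40.6  61.3]
strip +x outer [42.4 42.6 55.9]
catch_r top +x in [ 13.7  57.9 101.7]
catch_r top -x in [-15.   61.1  89.2]
core -x-y [-39.4  65.2 106.6]
core +x+y [ 39.2 101.6 100.4]
stone [-89.   70.2  68.4]
[[ 0.6124 -0.0809  0.07  ]
 [ 0.5261 -0.0695  0.07  ]
 [ 0.6094  0.1261  0.064 ]]
```

The strips are the well's lips, low on the deck (up to about 5 mm). The fingertips will stay above 64 mm. Next I'm going to the lever pin with the fingers at 4 cm.

>>> arm_command(series=[{"dr": [0, 0, 0], "translation": [4.01, -0.89, 0], "hand": 4}, {"dr": [0, 0, 0], "translation": [4.01, -0.89, 0], "hand": 4}, {"dr": [0, 0, 0], "translation": [4.01, -0.89, 0], "hand": 4}, {"dr": [0, 0, 0], "translation": [4.02, -0.88, 0], "hand": 4}, {"dr": [0, 0, 8.5], "translation": [0, 0, 3], "hand": 4}])

```text
time_s: 5.95
position: [0.5224, -0.0708, 0.1947]
ee_rot: [-3.141, 0.003, 3.018]
force: [0.2, -0.4, -1.5]
opening: 0.0399
gripper_force: 0.0
```

>>> arm_command(series=[{"dr": [0, 0, 0], "translation": [0, 0, 3.5], "hand": 4}, {"dr": [0, 0, 0], "translation": [0, 0, 3.5], "hand": 4}, {"dr": [0, 0, 0], "translation": [0, 0, 0], "hand": 4}, {"dr": [0, 0, 0], "translation": [0, 0, 0], "hand": 4}])

```text
time_s: 6.35
position: [0.5253, -0.07, 0.1226]
ee_rot: [3.141, -0.001, 3.018]
force: [0.8, 0.4, 0.8]
opening: 0.0398
gripper_force: 0.0
```

Position is right on target, so I'm going down to z of about 0.075 and closing gently on the pin.

>>> arm_command(newtons=6, series=[{"dr": [0, 0, 0], "translation": [0, 0, 2.5], "hand": 4}, {"dr": [0, 0, 0], "translation": [0, 0, 2.2], "hand": 4}, {"dr": [0, 0, 0], "translation": [0, 0, 0], "hand": 1}, {"dr": [0, 0, 0], "translation": [0, 0, 0], "hand": 1}, {"dr": [0, 0, 0], "translation": [0, 0, 0], "hand": 1}])

```text
time_s: 6.85
position: [0.5268, -0.0703, 0.0768]
ee_rot: [-3.141, 0.002, 3.018]
force: [0.3, -0.2, 0.5]
opening: 0.019
gripper_force: 0.0
```

>>> arm_command(series=[{"dr": [0, 0, 0], "translation": [0, 0, 0], "hand": 1}, {"dr": [0, 0, 0], "translation": [0, 0, 0], "hand": 1}])

```text
time_s: 7.05
position: [0.5267, -0.0703, 0.0763]
ee_rot: [-3.141, 0.002, 3.018]
force: [-0.1, -0.0, 10.4]
opening: 0.0138
gripper_force: 6.0
```

>>> arm_command(series=[{"dr": [0, 0, 8], "translation": [-0.086, 1.22, -0.1], "hand": 1}, {"dr": [0, 0, 8], "translation": [-0.086, 1.22, 0], "hand": 1}, {"dr": [0, 0, 8], "translation": [-0.086, 1.22, 0], "hand": 1}])

```text
time_s: 7.35
position: [0.5393, -0.0358, 0.0769]
ee_rot: [3.141, 0.003, 2.593]
force: [6.0, -6.4, -3.4]
opening: 0.014
gripper_force: 6.0
```

>>> arm_command(series=[{"dr": [0, 0, 8], "translation": [-0.086, 1.22, 0], "hand": 1}, {"dr": [0, 0, 8], "translation": [-0.086, 1.22, 0], "hand": 1}, {"dr": [0, 0, 8], "translation": [-0.086, 1.22, 0], "hand": 1}, {"dr": [0, 0, 8], "translation": [-0.086, 1.22, 0], "hand": 1}])

```text
time_s: 7.75
position: [0.5747, -0.0032, 0.0769]
ee_rot: [3.14, 0.002, 2.035]
force: [2.5, -9.7, -0.9]
opening: 0.0136
gripper_force: 6.0
```

>>> arm_command(series=[{"dr": [0, 0, 8], "translation": [-0.086, 1.22, 0], "hand": 1}, {"dr": [0, 0, 8], "translation": [-0.086, 1.22, 0], "hand": 1}, {"dr": [0, 0, 6], "translation": [-0.05, 0.9, 0], "hand": 1}, {"dr": [0, 0, 0], "translation": [0, 0, 0], "hand": 1}])

```text
time_s: 8.15
position: [0.6069, 0.0057, 0.0768]
ee_rot: [3.14, 0.001, 1.652]
force: [1.9, -7.0, 1.0]
opening: 0.0136
gripper_force: 6.0
```

>>> arm_command(series=[{"dr": [0, 0, 0], "translation": [0, 0.3, 0], "hand": 1}, {"dr": [0, 0, 0], "translation": [0, 0, 0], "hand": 1}])

```text
time_s: 8.35
position: [0.6084, 0.006, 0.0767]
ee_rot: [3.141, 0.001, 1.657]
force: [-2.3, -6.2, 3.4]
opening: 0.0138
gripper_force: 6.0
```

>>> arm_command(series=[{"dr": [0, 0, 0], "translation": [0, 0.2, 0], "hand": 1}, {"dr": [0, 0, 0], "translation": [0, 0.2, 0], "hand": 1}, {"dr": [0, 0, 0], "translation": [0, 0, 0], "hand": 1}])

```text
time_s: 8.65
position: [0.6105, 0.0063, 0.0764]
ee_rot: [-3.138, 0.001, 1.657]
force: [-11.4, -6.8, 7.5]
opening: 0.0172
gripper_force: 6.0
```

>>> arm_command(series=[{"dr": [0, 0, 0], "translation": [0, 0.3, 0], "hand": 1}, {"dr": [0, 0, 0], "translation": [0, 0, 0], "hand": 1}])

```text
time_s: 8.85
position: [0.6134, 0.0066, 0.0763]
ee_rot: [-3.138, 0.001, 1.657]
force: [-10.9, -6.6, 7.6]
opening: 0.0233
gripper_force: 6.0
```

The lever hit its stop: at about 11 N the fingers spread against the pin. I'm releasing, lifting and turning back.

>>> arm_command(series=[{"dr": [0, 0, 0], "translation": [0, -0.4, 0], "hand": 4}, {"dr": [0, 0, 0], "translation": [0, 0, 0], "hand": 4}, {"dr": [0, 0, 0], "translation": [0, 0, -3], "hand": 4}, {"dr": [0, 0, 0], "translation": [0, 0, -4], "hand": 5}, {"dr": [0, 0, 0], "translation": [0, 0, -4], "hand": 5}])

```text
time_s: 9.35
position: [0.6111, 0.007, 0.1875]
ee_rot: [-3.141, -0.0, 1.657]
force: [0.9, -0.3, -0.1]
opening: 0.0496
gripper_force: 0.0
```

>>> arm_command(series=[{"dr": [0, 0, -8.3], "translation": [0, 0, -1], "hand": 9.1}, {"dr": [0, 0, -8.3], "translation": [0, 0, -1], "hand": 9.1}, {"dr": [0, 0, -8.3], "translation": [0, 0, -1], "hand": 9.1}, {"dr": [0, 0, -8.3], "translation": [0, 0, 0], "hand": 9.1}, {"dr": [0, 0, -8.3], "translation": [0, 0, 0], "hand": 9.1}])

```text
time_s: 9.85
position: [0.6116, 0.007, 0.2168]
ee_rot: [3.141, 0.001, 2.387]
force: [-1.2, -1.0, -0.3]
opening: 0.0868
gripper_force: 0.0
```

>>> arm_command(series=[{"dr": [0, 0, -8.3], "translation": [0, 0, 0], "hand": 9.1}, {"dr": [0, 0, -8.3], "translation": [0, 0, 0], "hand": 9.1}, {"dr": [0, 0, -8.3], "translation": [0, 0, 0], "hand": 9.1}, {"dr": [0, 0, -8.3], "translation": [0, 0, 0], "hand": 9.1}, {"dr": [0, 0, -8.3], "translation": [0, 0, 0], "hand": 9.1}])

```text
time_s: 10.35
position: [0.6114, 0.007, 0.2164]
ee_rot: [3.142, 0.001, 3.111]
force: [-1.0, 0.2, -0.3]
opening: 0.0911
gripper_force: 0.0
```

>>> arm_command(series=[{"dr": [0, 0, -3.4], "translation": [-2, 0, 0], "hand": 9.1}, {"dr": [0, 0, 0], "translation": [-4, 0, 0], "hand": 9.1}, {"dr": [0, 0, 0], "translation": [0, 0, 0], "hand": 9.1}, {"dr": [0, 0, 0], "translation": [0, 0, 0], "hand": 9.1}])

```text
time_s: 10.75
position: [0.6716, 0.0072, 0.2158]
ee_rot: [3.141, -0.0, -3.119]
force: [-0.4, -0.1, -0.2]
opening: 0.0911
gripper_force: 0.0
```

```bash
python3 - <<'E'
from h import *
c=cams.camera("wrist");cv2.imwrite("pics/w4.png",cv2.resize(c["pixels"][:300,100:500,::-1],(800,600),interpolation=cv2.INTER_CUBIC));np.save("w4.npy",c,allow_pickle=True)
s=robot.read_state();print(s["position"],s["ee_rot"])
E
```

```text
[0.67089622 0.00720384 0.21590993] [ 3.14147926e+00 -3.97682175e-04 -3.11876738e+00]
```

View pics/w4.png

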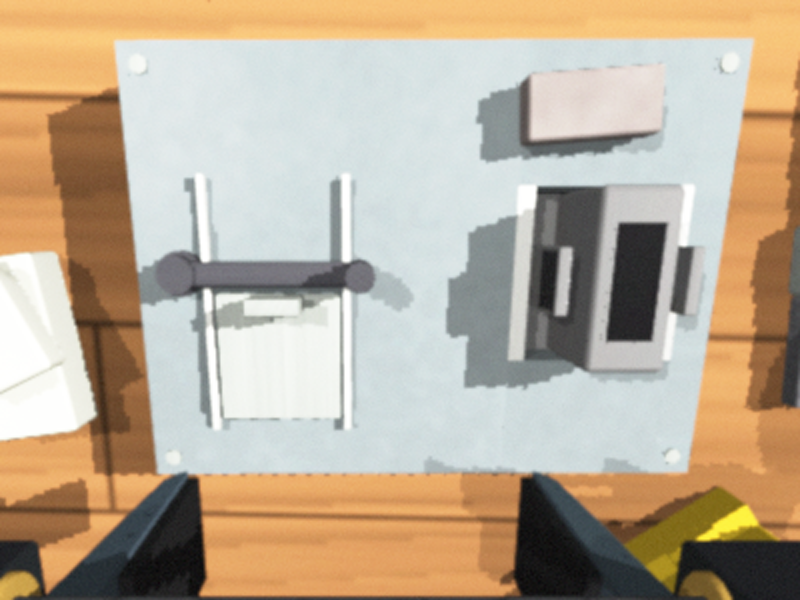

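The lever now lies across behind the tab: pivot (177,272), pin (358,276). The shutter is closed, with the tab at (272,307). The cassette and stone haven't moved. Now I'm working out the numbers for the lever angle and the cassette.

```bash
cat > m4.py <<'E'
from m import *
W=np.load("w4.npy",allow_pickle=True).item()
f=lambda p,z:inbox(plane(W,np.array((100+p[0]/2,p[1]/2)),z))[0]
print("corners",[f(p,.056).tolist() for p in((116,40),(752,39),(160,473),(688,472))])
print("pivot",f((177,272),.071),"pin",f((358,276),.094),"arm base at pin",f((345,275),.071),"plate +x",f((280,418),.058))
print("core",[f(p,.102).tolist() for p in((606,184),(683,184),(586,371),(656,371))])
print("catch_r top",f((563,282),.096),"catch_l top",f((697,280),.096))
b=np.load("box.npy");s=robot.read_state();T=box2w(b,(-.5,84.2,66))[0];d=T-s["position"];y=s["ee_rot"][2]
print("target",T.round(4),"tool d cm",np.round(100*np.array([d[:2]@[np.cos(y),np.sin(y)],d[:2]@[np.sin(y),-np.cos(y)],-d[2]]),2),"yaw err deg",np.degrees((b[2]+np.pi-y+np.pi)%(2*np.pi)-np.pi))
E
python3 m4.py
```

```text
box [0.6115 0.0411 0.0241] scale 1.0025 [[0.5099, -0.1062, 0.056], [0.5029, 0.1841, 0.056], [0.7125, 0.1889, 0.056], [0.7206, -0.1025, 0.056]]
corners [[-105.30000000000001, -145.3, 56.0], [-105.39999999999999, 143.6, 56.0], [104.7, -144.4, 56.0], [104.6, 145.4, 56.0]]
pivot [  -3.5 -122.    71. ] pin [ -3.  -35.5  94. ] arm base at pin [ -2.  -41.8  71. ] plate +x [ 72.9 -77.2  58. ]
core [[-40.7, 67.5, 102.0], [-40.599999999999994, 99.5, 102.0], [38.4, 67.2, 102.0], [38.4, 98.7, 102.0]]
catch_r top [-0.5 55.1 96. ] catch_l top [ -1.2 114.2  96. ]
target [0.6089 0.1252 0.066 ] tool d cm [ 5.92 11.94 14.99] yaw err deg 0.07194200629652148
```

The shutter is home and the lever is at 1.57 rad. Now I move over the cassette.

>>> arm_command(series=[{"dr": [0, 0, 0], "translation": [1.97, 3.98, 1], "hand": 9.1}, {"dr": [0, 0, 0], "translation": [1.97, 3.98, 1], "hand": 9.1}, {"dr": [0, 0, 0], "translation": [1.98, 3.98, 2], "hand": 9.1}, {"dr": [0, 0, 0], "translation": [0, 0, 2], "hand": 9.1}, {"dr": [0, 0, 0], "translation": [0, 0, 0], "hand": 9.1}])

```text
time_s: 11.3
position: [0.6067, 0.1259, 0.1544]
ee_rot: [-3.141, -0.004, -3.117]
force: [-0.7, -0.8, -0.4]
opening: 0.0909
gripper_force: 0.0
```

>>> arm_command(series=[{"dr": [0, 0, 0], "translation": [0, 0, 0], "hand": 9.1}])

```text
time_s: 11.4
position: [0.6092, 0.1247, 0.1567]
ee_rot: [-3.141, 0.0, -3.119]
force: [0.5, -0.4, 0.2]
opening: 0.0911
gripper_force: 0.0
```

>>> arm_command(newtons=25, series=[{"dr": [0, 0, 0], "translation": [0, 0.05, 3], "hand": 9.1}, {"dr": [0, 0, 0], "translation": [0, 0, 3], "hand": 9.1}, {"dr": [0, 0, 0], "translation": [0, 0, 2], "hand": 9.1}, {"dr": [0, 0, 0], "translation": [0, 0, 1], "hand": 9.1}, {"dr": [0, 0, 0], "translation": [0, 0, 0], "hand": 9.1}])

```text
time_s: 11.9
position: [0.6094, 0.1249, 0.0659]
ee_rot: [-3.141, -0.001, -3.12]
force: [0.1, -0.3, -0.5]
opening: 0.0908
gripper_force: 0.0
```

>>> arm_command(series=[{"dr": [0, 0, 0], "translation": [0, 0, 0], "hand": 6}, {"dr": [0, 0, 0], "translation": [0, 0, 0], "hand": 4.5}, {"dr": [0, 0, 0], "translation": [0, 0, 0], "hand": 4.5}, {"dr": [0, 0, 0], "translation": [0, 0, 0], "hand": 4.5}, {"dr": [0, 0, 0], "translation": [0, 0, 0], "hand": 4.5}])

```text
time_s: 12.4
position: [0.6097, 0.1256, 0.0667]
ee_rot: [-3.142, 0.001, -3.119]
force: [0.6, -0.8, 5.4]
opening: 0.0539
gripper_force: 4.1
```

>>> arm_command(series=[{"dr": [0, 0, 0], "translation": [0, 0, 0], "hand": 4.5}, {"dr": [0, 0, 0], "translation": [0, 0, 0], "hand": 4.5}, {"dr": [0, 0, 0], "translation": [0, 0, 0], "hand": 4.5}])

```text
time_s: 12.7
position: [0.6098, 0.1254, 0.0669]
ee_rot: [-3.141, 0.001, -3.119]
force: [-1.4, -3.8, 11.5]
opening: 0.0482
gripper_force: 25.1
```

Both catches are pinched (0.048 opening, 25 N). Lifting straight up, slowly at first.

>>> arm_command(series=[{"dr": [0, 0, 0], "translation": [0, 0, -0.5], "hand": 4.5}, {"dr": [0, 0, 0], "translation": [0, 0, -0.7], "hand": 4.5}, {"dr": [0, 0, 0], "translation": [0, 0, -0.8], "hand": 4.5}, {"dr": [0, 0, 0], "translation": [0, 0, 0], "hand": 4.5}])

```text
time_s: 13.1
position: [0.6099, 0.1258, 0.0873]
ee_rot: [3.141, 0.002, -3.119]
force: [1.2, -0.1, -2.6]
opening: 0.048
gripper_force: 25.0
```

>>> arm_command(series=[{"dr": [0, 0, 0], "translation": [0, 0, -1.5], "hand": 4.5}, {"dr": [0, 0, 0], "translation": [0, 0, -2], "hand": 4.5}, {"dr": [0, 0, 0], "translation": [0, 0, -2], "hand": 4.5}, {"dr": [0, 0, 0], "translation": [0, 0, -2], "hand": 4.5}, {"dr": [0, 0, 0], "translation": [0, 0, -2], "hand": 4.5}])

```text
time_s: 13.6
position: [0.609, 0.1256, 0.1817]
ee_rot: [-3.142, -0.0, -3.119]
force: [0.1, 1.0, -3.0]
opening: 0.0481
gripper_force: 25.0
```

>>> arm_command(series=[{"dr": [0, 0, 0], "translation": [0, 0, -2], "hand": 4.5}, {"dr": [0, 0, 0], "translation": [0, 0, -1.4], "hand": 4.5}, {"dr": [0, 0, 0], "translation": [0, 0, 0], "hand": 4.5}, {"dr": [0, 0, 0], "translation": [0, 0, 0], "hand": 4.5}, {"dr": [0, 0, 0], "translation": [0, 0, 0], "hand": 4.5}])

```text
time_s: 14.1
position: [0.6087, 0.1255, 0.2139]
ee_rot: [-3.141, -0.002, -3.119]
force: [-0.4, -0.1, -3.1]
opening: 0.0477
gripper_force: 25.0
```

```bash
python3 - <<'E'
from h import *
s=robot.read_state();print({k:np.round(s[k],4).tolist() for k in("position","ee_rot","force","opening","gripper_force","dq")})
a=cams.camera("scene")["pixels"][80:280,190:390,::-1];b=cams.camera("wrist")["pixels"][:,:,::-1]
im=np.hstack([cv2.resize(a,(360,360),interpolation=cv2.INTER_CUBIC),cv2.resize(b,(440,360))]);cv2.imwrite("pics/f1.png",im)
E
```

```text
{'position': [0.6087, 0.1255, 0.2139], 'ee_rot': [-3.1415, -0.0017, -3.1188], 'force': [-0.3753, -0.0745, -3.1294], 'opening': 0.0477, 'gripper_force': 24.9796, 'dq': [0.0001, 0.0038, -0.0016, -0.0, 0.0026, -0.0003]}
```

View pics/f1.png

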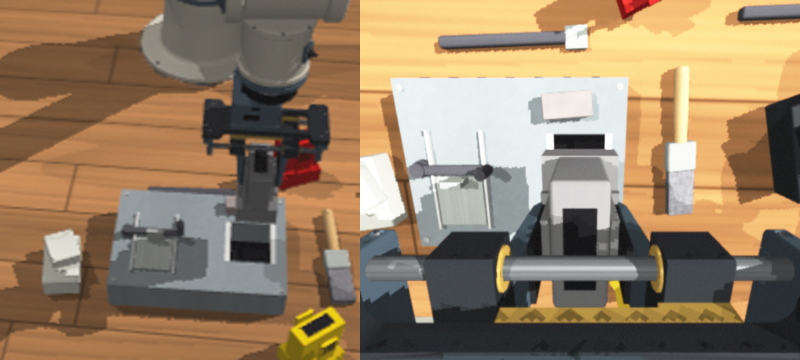

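The cassette hangs upright in the fingers above the empty well (scene (250,240), wrist (580,210)), with its underside about 97 mm above the deck. The shutter is closed and the lever lies across it. The stone, chisel, brush and look-alikes are untouched. I'm handing in.

```bash
python3 -c "
from cell import robot
print(robot.sign_off())"
```

```text
the job is handed in; nothing more can be done
None
```

The shutter is fully home, the lever is locked behind its tab, and the arm is holding the cassette upright with its catches pinched about 10 cm above the box; the job is handed in.

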